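Feed a carton through the refill bin's spring flap

TASK

Push the red self-closing flap of the white refill bin open with one finger and, while that finger keeps it open, push the small yellow carton along the ledge and through the opening with the other finger, so that it drops into the bin; then take the hand away so that the flap falls shut. The carton must not be used to shove the flap open and must not be lifted off the ledge, and the spice jar and the spice tin on the ledge stay where they stand.

Things in the scene. Friction and masses are not known exactly. Their poses are not given: they have to be found in the camera images.
- bin: White plastic refill bin, fixed, open at the top. Origin: on the table below the flap's plane, midway across the opening. x points from the ledge into the well (the way to push the carton), y left, z up. Ledge in front: flat top 85 mm above the table, x = -160 to 0 mm, y = -150 to 150 mm, ending in a sheer edge at x = 0.
- ledge_edge (a point): Middle of the ledge's far edge, 85 mm above the table, directly above the bin's origin, axes as the bin's. Here is the opening, y = -85 to +85 mm, closed by the flap, between two upright cheeks (x = -8 to 0 mm, tops 127 mm above the table). A 10 mm thick hinge post stands at y = +83 mm, top 131 mm above the table.
- well (a point): Centre of the well's floor, 10 mm above the table, at x = 97 mm of the bin. The well behind the ledge is open at the top, inside 194 mm (x) by 288 mm (y), walls 6 mm thick with rims 127 mm above the table. The carton is to drop in here (75 mm below the ledge).
- flap (a joint): Angle of the red flap (rad): 0 = shut, growing to 1.5 as it swings away from the ledge into the well, its free edge moving to the bin's +x, then +y. The hinge axis is upright, at x = 0, y = +80 mm of the bin (left). A spring shuts it: about 0.03 N m when shut, 0.12 N m at 1 rad.
- flap_hinge (a point): Point on the flap's upright hinge axis, at mid-height (107.5 mm above the table), on its ledge-side face. The flap is a red plate 5 mm thick, 37 mm high (89 to 126 mm above the table), reaching 155 mm from the axis. Turns with the flap: y points from free edge to hinge, x away from the ledge when shut.
- flap_edge (a point): The flap's free upright edge, 155 mm from the hinge axis, at the middle of its height; turns with the flap.
- carton_center (a point): Centre of the small yellow carton with green bands, a loose box 42 mm (its x, roughly the push direction) by 50 mm (y) by 36 mm high, about 80 g, standing on the ledge in front of the flap.
- spice_jar: Amber spice jar with a red cap, 32 mm across, 42 mm tall, standing on the left part of the ledge; origin at the centre of its underside. To be left alone.
- spice_tin: Blue round spice tin, 34 mm across, 40 mm tall, standing on the right part of the ledge; origin at the centre of its underside. To be left alone.
There are look-alikes about, which are no part of the job. There is more than one size of the part that bears carton_center; the job needs the largest.

How it is judged:
On the way, in this order (a step that is already met when the one before it is completed fails the run):
1. with one finger holding the flap open (beyond 0.35 rad), a finger pushes the carton while it is still on the ledge (value of joint flap above 0.35 rad and contact force between the fingers and flap above 0.1 N and x of carton_center in the frame of bin below 0.004 m and contact force between the fingers and carton above 0.02 N), for 0.03 s.
2. the carton's centre goes through the opening, past the ledge's edge, while a finger still holds the flap open (x of carton_center in the frame of bin above 0.008 m and value of joint flap above 0.35 rad and contact force between the fingers and flap above 0.1 N), for 0.05 s.
At the end, for the whole second after the job is handed in: The carton lies in the bin's well, its centre less than 60 mm above the table and inside the walls; the flap is shut again (below 0.08 rad, at rest); spice jar and spice tin are within 12 mm of where they stood (x of carton_center in the frame of bin between 0.012 and 0.19 m and y of carton_center in the frame of bin between -0.14 and 0.14 m and z of carton_center in the frame of bin below 0.06 m and value of joint flap below 0.08 rad and velocity of joint flap below 0.1 rad/s and distance of each of spice_jar, spice_tin from where it was at the start of the episode below 0.012 m); the robot touches nothing.
It fails at once if the carton is pressed against the flap (over 1.5 N) (contact force between carton and flap above 1.5 N).
It fails at once if the carton is lifted off the ledge (its centre more than about 20 mm above where it stood) (z of carton_center in the frame of bin above 0.124 m).
It fails at once if the spice jar is moved more than 12 mm (distance of spice_jar from where it was at the start of the episode above 0.012 m).
It fails at once if the spice tin is moved more than 12 mm (distance of spice_tin from where it was at the start of the episode above 0.012 m).
It also fails if it takes over 35 s, if anything falls off the work surface, if the arm or the gripper's body presses on something with over 40 N, if the wrist force passes 120 N, or if a joint passes its speed limit or range.

ROBOT

A 6-joint arm with a two-finger parallel gripper is mounted at the origin on the work surface. World frame = base frame: x ahead of the robot, y to its left, z up, the work surface at z = 0. Lengths are in m, angles in rad, forces in N, time in s.
With the tool pointing down it reaches from about 0.35 to 0.775 m from the base axis. Payload 5.5 kg.
Tool frame: the origin (TCP) lies between the finger pads; the fingertips stand 19 mm ahead of it and the grasp point (between the pads) is the TCP (env.tcp_to_tips is the distance from the TCP to the fingertips, in m); z points along the fingers, y is the direction in which the jaws open and shut (so a half turn about z gives the same grasp; the last joint's range is limited). The gripper opens to 85 mm and grips with 20 to 120 N. Pads are 22 mm wide; open, the fingers measure 114 mm over their backs; the gripper's body (76 mm by 85 mm) begins 54 mm behind the grasp point. The pads swing forward as they close: fully open they stand 13 mm farther back than shut.
Start: joints at [1.204, 0.313, 0.046, 1.304, 0, 1.431], TCP at [0.129, 0.56, 0.25] pointing down, gripper open.
Joint ranges: [-2.76, 2.76], [-0.86, 1.69], [-1.03, 1.26], [-2.2, 2.34], [-1.47, 1.5], [-3.14, 3.14]. Speed limits (rad/s): [2.57, 2.57, 3.14, 3.14, 3.14, 3.14].

INTERFACE

Orientations are given as a unit quaternion [w, x, y, z].
In Python, from workcell import env, eyes, job gives the robot as it stands. The module is installed in compiled form; this text tells all that it offers.
- The arm moves only by the tool move_arm, never from a script. Its argument "commands" is a list of rows, each a list of 3 entries, a list of its own where there are three numbers: the shift along the world's x, y, z as a fraction of full scale, then the turn, a rotation vector about the world's x, y, z as a fraction of full scale, then the gripper command: -1 is shut, 1 is fully open, values between are in proportion. In form: [[[x, y, z], [wx, wy, wz], gripper], ...]. A call has 1 to 5 rows; each row shifts and turns the commanded pose from where the row before left it; what a row does not reach is not made up. Full scale, the value 1, is 0.04 m for a shift and 8 degrees for a turn. A row lasts 1/10 s, in which the tool goes at most 50 mm and 8.59 degrees, less where a joint would pass 70% of its speed; a pose out of reach is approached as far as the arm can. A call with a number of a shift or a turn outside -1 to 1 is refused whole. A call with a gripper value outside its range is refused whole. The fingers move at their own pace and stop on an object; "newtons" is the grip in N (left out, the last holds). Time passes only in rows, so rows that do not move let the fingers close. It gives the time, the measured TCP pose, the force and the opening at its end, in the units of the state.
- env.get_state(): the state, without advancing time (a new reading comes with each control period).
- eyes.read_camera(name): name is "scene" or "top" or "wrist"; returns a dict with "frame" (384x512x3 uint8, red, green, blue), "mtx" (3x3 intrinsics, pixels), "camera_from_world" (4x4, takes a point from world to camera coordinates); the wrist camera has in their place "mount" (4x4, takes a point from camera to tool coordinates, whose origin is the TCP and whose axes are the flange's). Camera axes: x right, y down, z forward; pixel columns grow to the right and rows downward; lengths in m; the calibration is good to about 2 mm. The wrist camera is an equidistant fisheye: a pixel r from the principal point sees the ray r / f radians off the axis. A picture is of the moment at which its call begins: read the wrist's pose just before it. There is no depth.
- job.hand_in(): hands the job in, once; it reports no verdict.
The state is a dict: "clock": time; "joint_pos": joint angles; "qvel": joint speeds; "tau": joint torques, N m; "tcp_pos": TCP position; "orientation": TCP orientation; "wrist_force": force on the tool from outside, world axes, zero at the start; "ft_torque": the same for the moment, N m; "finger_gap": finger opening in m.
Only numpy, scipy, OpenCV 4.12 (cv2) and the standard library are available. Lean on these libraries where they do the work, as an engineer would, in place of code of your own. Each camera call takes 0.05 s, during which the arm holds its last target.

## Working session

There is one attempt and no reset: what is moved stays moved. The work goes in short steps, Python scripts to look and compute and a tool call to move; the robot and the scene stay as the last step left them, time stands still between calls to the robot, and variables do not carry over. Pictures are saved under pics/ and viewed, and the job is handed in when it is done.

Besides the shell and the picture viewer there is one more tool, called by a JSON object that holds its "api" and its "payload". move_arm: Moves the arm, as the interface text tells. Its arguments: {"type":"object","properties":{"commands":{"type":"array","items":{"type":"array"}},"newtons":{"type":"number"}},"required":["commands"]}

```bash
mkdir -p pics
python3 - <<'E'
from workcell import env, eyes, job
import cv2,numpy as np
print(env.get_state())
for n in ["scene","top","wrist"]:
    d=eyes.read_camera(n); cv2.imwrite(f"pics/{n}0.png",d["frame"][:,:,::-1])
    print(n,d["mtx"].tolist(),np.round(d.get("camera_from_world",d.get("mount")),4).tolist())
E
```

```text
{'clock': 0.0, 'joint_pos': array([ 1.20440920e+00,  3.14027108e-01,  4.50024718e-02,  1.30358413e+00,
       -4.45687024e-06,  1.43122402e+00]), 'qvel': array([ 0.00019944, -0.00043345, -0.00028505, -0.00206511, -0.0011949 ,
       -0.00100257]), 'tau': array([ 6.35939086e-04, -4.80623960e+01,  2.98533064e+01,  1.91197061e-02,
       -1.25772804e-04,  3.65045977e-06]), 'tcp_pos': array([0.12913232, 0.55984153, 0.24940324]), 'orientation': array([-2.24660159e-04,  1.13164426e-01,  9.93575861e-01, -8.77933276e-04]), 'wrist_force': array([ 1.00982803, -0.46910032, -0.17736591]), 'ft_torque': array([ 0.01898279, -0.00864247, -0.00238042]), 'finger_gap': 0.08525789514075713}
scene [[389.2847138140112, 0.0, 252.52554787652863], [0.0, 389.2847138140112, 189.4303995780028], [0.0, 0.0, 1.0]] [[0.6191, 0.7851, -0.0167, -0.3488], [0.5281, -0.432, -0.7311, -0.2042], [-0.5812, 0.4438, -0.6821, 1.0859], [0.0, 0.0, 0.0, 1.0]]
top [[493.91759478632594, 0.0, 256.4715679022755], [0.0, 493.91759478632594, 195.73160803350095], [0.0, 0.0, 1.0]] [[-0.0132, -0.9998, -0.0159, 0.0597], [-0.9832, 0.0159, -0.1818, 0.5416], [0.182, 0.0132, -0.9832, 0.8909], [0.0, 0.0, 0.0, 1.0]]
wrist [[297.3186396354542, 0.0, 254.9848224728246], [0.0, 297.3186396354542, 189.3876615956551], [0.0, 0.0, 1.0]] [[-0.0007, -0.9637, -0.2669, 0.0671], [1.0, -0.0006, -0.0004, 0.0002], [0.0002, -0.2669, 0.9637, -0.1228], [0.0, 0.0, 0.0, 1.0]]
```

View pics/scene0.png

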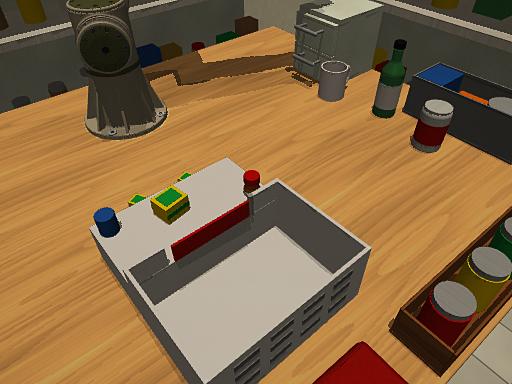

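View pics/top0.png

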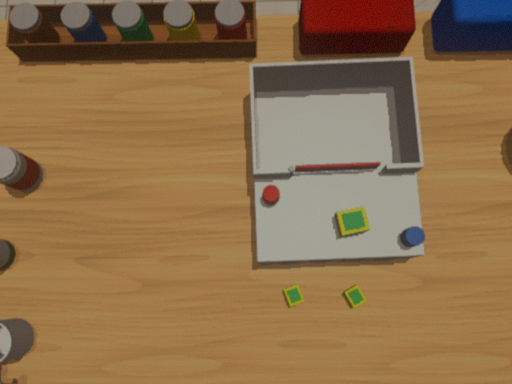

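View pics/wrist0.png

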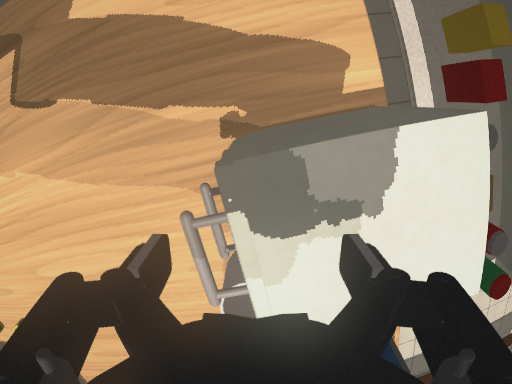

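The top view shows three yellow/green boxes: (352,222) on the ledge, and (293,296) and (355,296), which are small and on the table. The one on the ledge is the largest and stands in front of the flap, so it is the one meant. I'll confirm this in an enlarged crop.

Run:
```python
import cv2
im=cv2.imread("pics/top0.png")[50:310,245:430]
cv2.imwrite("pics/crop.png",cv2.resize(im,None,fx=3,fy=3,interpolation=cv2.INTER_CUBIC)[200:780])
im=cv2.imread("pics/scene0.png")[150:290,80:300]
cv2.imwrite("pics/crop2.png",cv2.resize(im,None,fx=3.6,fy=3.6,interpolation=cv2.INTER_CUBIC))
```

```text
(no output)
```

View pics/crop.png

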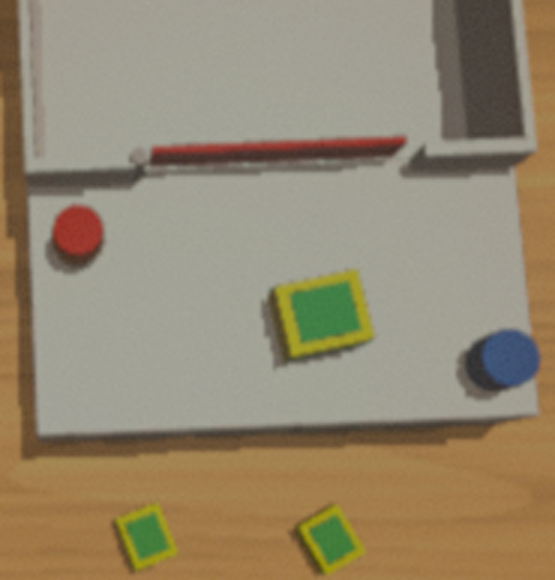

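View pics/crop2.png

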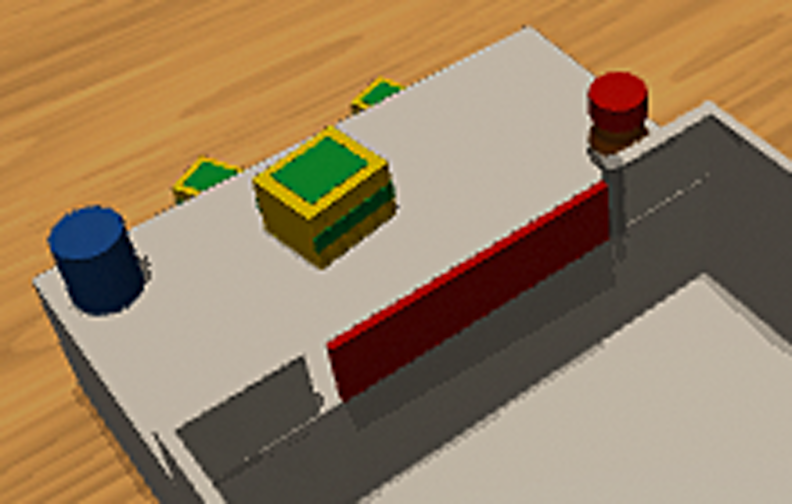

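```bash
cat > h.py <<'E'
import numpy as np,cv2
from scipy.optimize import least_squares
T=np.array
def load():
    from workcell import eyes
    return {n:eyes.read_camera(n) for n in("top","scene")}
def proj(d,P):
    P=np.atleast_2d(P);C=d["camera_from_world"];p=P@C[:3,:3].T+C[:3,3];q=p@d["mtx"].T;return q[:,:2]/q[:,2:]
def back(d,uv,z):
    C=d["camera_from_world"];R,t=C[:3,:3],C[:3,3];o=-R.T@t
    r=R.T@np.linalg.solve(d["mtx"],[uv[0],uv[1],1]);return o+r*(z-o[2])/r[2]
def tc(p): return T([245+(p[0]+.5)/3-.5,50+(200+p[1]+.5)/3-.5])
def sc(p): return T([80+p[0]/3.6,150+p[1]/3.6])
def b2w(b,P): 
    c,s=np.cos(b[2]),np.sin(b[2]);P=np.atleast_2d(P);return np.c_[b[0]+c*P[:,0]-s*P[:,1],b[1]+s*P[:,0]+c*P[:,1],P[:,2]]
def w2b(b,P):
    c,s=np.cos(b[2]),np.sin(b[2]);x=P[0]-b[0];y=P[1]-b[1];return T([c*x+s*y,-s*x+c*y,P[2]])
E
python3 - <<'E'
from h import *
d=load()
obs=[("top",tc((38,436)),(-.16,.15,.085)),("top",tc((539,414)),(-.16,-.15,.085)),
("top",tc((407,136)),(0.0025,-.075,.126)),
("top",T([250.5,64]),(.2,.15,.127)),("top",T([413.5,57]),(.2,-.15,.127)),
("scene",sc((35,283)),(-.16,-.15,.085)),("scene",sc((528,27)),(-.16,.15,.085)),
("scene",sc((328,346)),(0.005,-.075,.126)),("scene",T([370,247]),(.2,.15,.127))]
f=lambda b:np.concatenate([proj(d[n],b2w(b,[P]))[0]-uv for n,uv,P in obs])
s=least_squares(f,[.5,-.0,0],loss="soft_l1")
print(s.x,np.round(f(s.x).reshape(-1,2),1).tolist())
b=s.x;np.save("b.npy",b)
for n,uv,z in [("top",tc((78,230)),.127),("top",tc((511,358)),.125),("scene",sc((618,88)),.127),("scene",sc((88,228)),.125)]:
    print(n,w2b(b,back(d[n],uv,z)))
for c in [[(274,288),(357,270),(373,339),(293,357)]]:
    q=T([w2b(b,back(d["top"],tc(p),.121)) for p in c]);print(q*1000,q.mean(0)); print(np.linalg.norm(q-np.roll(q,1,0),axis=1),np.degrees(np.arctan2(*(q[0]-q[1])[:2])))
q=T([w2b(b,back(d["scene"],sc(p),.121)) for p in [(255,182),(330,127),(387,163),(310,218)]]);print(q.mean(0))
E
```

```text
[ 0.57917455 -0.09488255  0.02531593] [[0.1, 0.3], [1.2, 1.0], [0.7, 1.3], [-1.0, -0.4], [-0.4, -0.4], [-1.7, -1.8], [0.4, -1.3], [0.5, 1.0], [1.8, 0.9]]
top [-0.04349043  0.12181469  0.127     ]
top [-0.1278825  -0.12240481  0.125     ]
scene [-0.04399457  0.12142984  0.127     ]
scene [-0.12864217 -0.12236916  0.125     ]
[[ -81.37214478    9.39692356  121.        ]
 [ -72.77565076  -39.47181208  121.        ]
 [-113.38850611  -45.52672986  121.        ]
 [-121.92655992    1.20518     121.        ]] [-0.09736572 -0.01859911  0.121     ]
[0.04137348 0.04961908 0.04106173 0.04750547] -9.976821527440274
[-0.09512797 -0.02065076  0.121     ]
```

The crop confirms it: the ledge box is the large carton and the other two are much smaller. I measured these bin-frame positions:

| Thing | Position in bin frame (mm) |
|---|---|
| Carton centre | (-96, -20), yaw about +10° |
| Jar | (-44, 122) |
| Tin | (-128, -122) |

The plan is to open the jaws fully and set the jaw axis about 11.5° from world x, so they straddle the carton. The front finger then opens the flap while the rear pad pushes the carton flush.

{"api": "move_arm", "payload": {"commands": [[[0,0,0.8],[0,0,0],1],[[0,0,0.7],[0,0,0],1],[[0.508,-0.937,0],[0,0,-0.9],1],[[0.508,-0.937,0],[0,0,-0.9],1],[[0.508,-0.937,0],[0,0,-0.9],1]]}}

```text
clock: 0.75
tcp_pos: [0.1906, 0.4469, 0.3103]
orientation: [0.0, 0.299, 0.954, 0.0]
wrist_force: [0.6, -0.4, -0.0]
finger_gap: 0.0854
```

{"api": "move_arm", "payload": {"commands": [[[0.508,-0.937,0],[0,0,-0.9],1],[[0.508,-0.937,0],[0,0,-0.9],1],[[0.508,-0.937,0],[0,0,-0.9],1],[[0.508,-0.937,0],[0,0,-0.9],1],[[0.508,-0.937,0],[0,0,-0.9],1]]}}

```text
clock: 1.25
tcp_pos: [0.2922, 0.2589, 0.3104]
orientation: [0.0, 0.58, 0.815, 0.0]
wrist_force: [1.4, -0.7, 0.2]
finger_gap: 0.0853
```

{"api": "move_arm", "payload": {"commands": [[[0.508,-0.937,0],[0,0,-0.9],1],[[0.508,-0.937,0],[0,0,0],1],[[0.508,-0.937,0],[0,0,0],1],[[0.508,-0.937,0],[0,0,0],1],[[0.508,-0.937,0],[0,0,0],1]]}}

```text
clock: 1.75
tcp_pos: [0.3939, 0.0713, 0.3105]
orientation: [0.0, 0.628, 0.778, 0.0]
wrist_force: [1.2, 0.1, 0.3]
finger_gap: 0.0854
```

{"api": "move_arm", "payload": {"commands": [[[0.506,-0.929,0],[0,0,0],1],[[0.506,-0.929,0],[0,0,0],1],[[0.506,-0.929,0],[0,0,0],1],[[0.506,-0.929,-0.5],[0,0,0],1],[[0.506,-0.929,-0.5],[0,0,0],1]]}}

```text
clock: 2.25
tcp_pos: [0.4957, -0.1147, 0.2704]
orientation: [0.001, 0.628, 0.778, 0.0]
wrist_force: [0.5, 1.4, -0.4]
finger_gap: 0.0856
```

Run:
```python
from workcell import env, eyes
import cv2
print(env.get_state()["tcp_pos"],env.tcp_to_tips)
d=eyes.read_camera("wrist");cv2.imwrite("pics/w1.png",d["frame"][:,:,::-1])
```

```text
[ 0.49569073 -0.11472922  0.27040186] 0.019
```

View pics/w1.png

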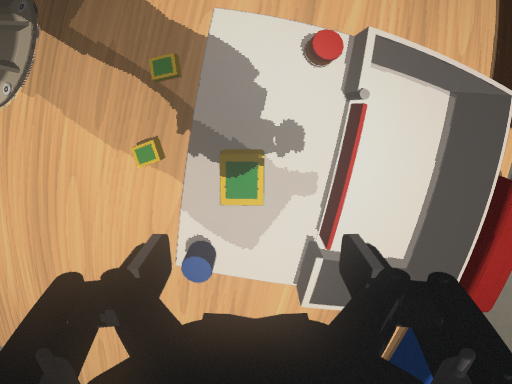

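The wrist view shows the carton at about (242,178), square to the jaws, with the flap ahead of it. I'll check its offset in the tool frame.

Run:
```python
from workcell import env, eyes
import numpy as np
from scipy.spatial.transform import Rotation as Ro
d=eyes.read_camera("wrist");s=env.get_state();M=d["mount"];K=d["mtx"]
q=s["orientation"];R=Ro.from_quat([q[1],q[2],q[3],q[0]]).as_matrix()
print(R.round(3).tolist())
def bk(u,v,z):
    a=np.array([u-K[0,2],v-K[1,2]]);r=np.linalg.norm(a);t=r/K[0,0]
    c=np.r_[np.sin(t)*a/r,np.cos(t)];dw=R@M[:3,:3]@c;o=s["tcp_pos"]+R@M[:3,3]
    return o+dw*(z-o[2])/dw[2]
P=[]
for p in [(220,151),(264,150),(265,206),(220,205)]:
    w=bk(*p,.121);P.append(w);print(w.round(4),(R.T@(w-s["tcp_pos"])).round(4))
print(np.mean(P,0))
for p in [(155,236),(168,238),(345,237),(360,235)]: pass
```

```text
[[-0.207, 0.978, -0.003], [0.978, 0.207, 0.0], [0.001, -0.003, -1.0]]
[ 0.458  -0.0941  0.121 ] [ 0.0295 -0.0316  0.1459]
[ 0.4972 -0.085   0.121 ] [0.0303 0.0086 0.1458]
[ 0.5095 -0.1372  0.121 ] [-0.0233  0.0099  0.1457]
[ 0.4672 -0.1452  0.121 ] [-0.0224 -0.0331  0.1458]
[ 0.48298318 -0.1153769   0.121     ]
```

{"api": "move_arm", "payload": {"commands": [[[0,0,-0.9],[0,0,0],1],[[0,0,-0.9],[0,0,0],1],[[0,0,-0.9],[0,0,0],1],[[0,0,-0.75],[0,0,0],1],[[0,0,-0.25],[0,0,0],1]]}}

```text
clock: 2.85
tcp_pos: [0.4923, -0.1113, 0.1196]
orientation: [-0.003, 0.628, 0.778, -0.001]
wrist_force: [-1.1, -0.1, -0.6]
finger_gap: 0.0851
```

Run:
```python
from workcell import env, eyes
import cv2
print(env.get_state()["tcp_pos"])
d=eyes.read_camera("scene");cv2.imwrite("pics/s2.png",cv2.resize(d["frame"][130:290,80:300,::-1],None,fx=3.6,fy=3.6,interpolation=2))
d=eyes.read_camera("wrist");cv2.imwrite("pics/w2.png",d["frame"][:,:,::-1])
```

```text
[ 0.49229956 -0.11132372  0.1196052 ]
```

View pics/s2.png

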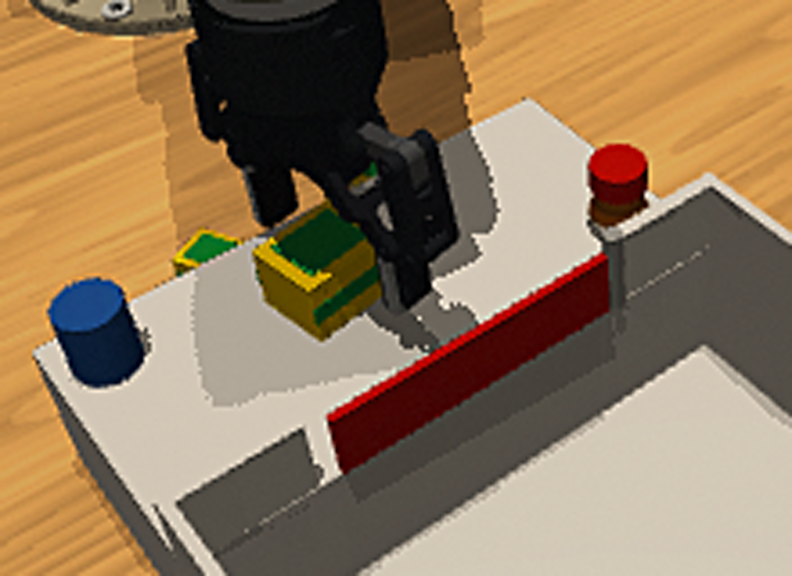

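View pics/w2.png

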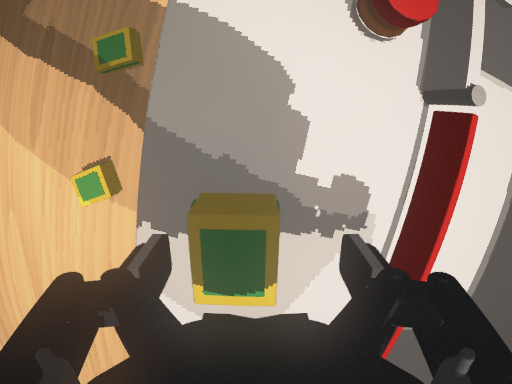

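The jaws straddle the carton at (235,250), with clearance at both pads. Next I'll lower to working height.

{"api": "move_arm", "payload": {"commands": [[[0,0,0],[0,0,0],1],[[0,0,-0.15],[0,0,0],1],[[0,0,-0.15],[0,0,0],1],[[0,0,-0.15],[0,0,0],1],[[0,0,0],[0,0,0],1]]}}

```text
clock: 3.45
tcp_pos: [0.4941, -0.1125, 0.1036]
orientation: [-0.001, 0.628, 0.778, -0.0]
wrist_force: [-0.3, -1.1, -1.1]
finger_gap: 0.0855
```

Run:
```python
from workcell import env, eyes
import cv2
s=env.get_state();print(s["tcp_pos"],s["wrist_force"])
d=eyes.read_camera("scene");cv2.imwrite("pics/s3.png",cv2.resize(d["frame"][130:290,80:300,::-1],None,fx=3.6,fy=3.6,interpolation=2))
```

```text
[ 0.49410526 -0.11252841  0.10355706] [-0.30521848 -1.09658937 -1.07641244]
```

View pics/s3.png

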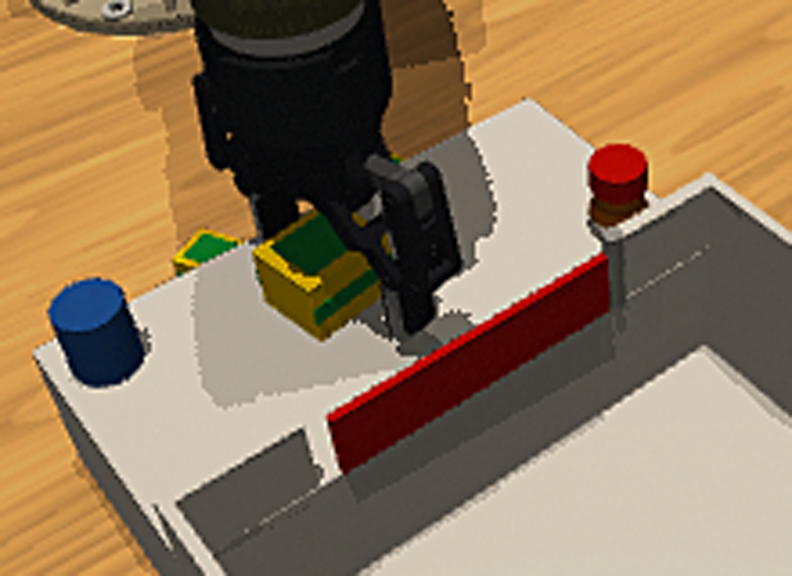

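The front tip at (415,335) is just above the ledge and not touching it. I'll start the push.

{"api": "move_arm", "payload": {"commands": [[[0.15,0.025,0],[0,0,0],1],[[0.15,0.025,0],[0,0,0],1],[[0.15,0.025,0],[0,0,0],1],[[0.15,0.025,0],[0,0,0],1],[[0.15,0.025,0],[0,0,0],1]]}}

```text
clock: 4.0
tcp_pos: [0.5253, -0.1076, 0.1043]
orientation: [0.0, 0.628, 0.778, -0.0]
wrist_force: [-0.9, -0.9, 0.3]
finger_gap: 0.0859
```

Run:
```python
from workcell import env, eyes
import cv2
s=env.get_state();print(s["tcp_pos"],s["wrist_force"])
d=eyes.read_camera("wrist");cv2.imwrite("pics/w4.png",d["frame"][:,:,::-1])
```

```text
[ 0.52525254 -0.10763861  0.10431826] [-0.93093898 -0.88486577  0.28034994]
```

View pics/w4.png

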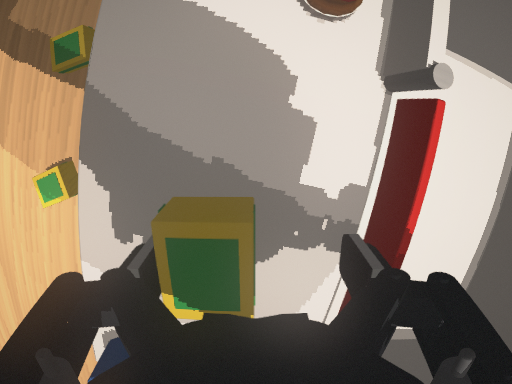

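The rear pad is on the carton, which is still square to it. The front finger is close to the flap, so I'll continue.

{"api": "move_arm", "payload": {"commands": [[[0.15,0.025,0],[0,0,0],1],[[0.15,0.025,0],[0,0,0],1],[[0.15,0.025,0],[0,0,0],1],[[0.15,0.025,0],[0,0,0],1],[[0.15,0.025,0],[0,0,0],1]]}}

```text
clock: 4.55
tcp_pos: [0.555, -0.1025, 0.1042]
orientation: [-0.0, 0.628, 0.778, -0.0]
wrist_force: [-1.4, -0.3, 0.5]
finger_gap: 0.0853
```

Run:
```python
from workcell import env, eyes
import cv2,numpy as np
s=env.get_state();print(s["tcp_pos"],s["wrist_force"])
d=eyes.read_camera("wrist")["frame"];e=eyes.read_camera("scene")["frame"]
cv2.imwrite("pics/w5.png",cv2.resize(np.hstack([d,e])[:,:,::-1],(800,300),interpolation=3))
```

```text
[ 0.55501646 -0.1025288   0.10418438] [-1.41581645 -0.27472821  0.45198732]
```

View pics/w5.png

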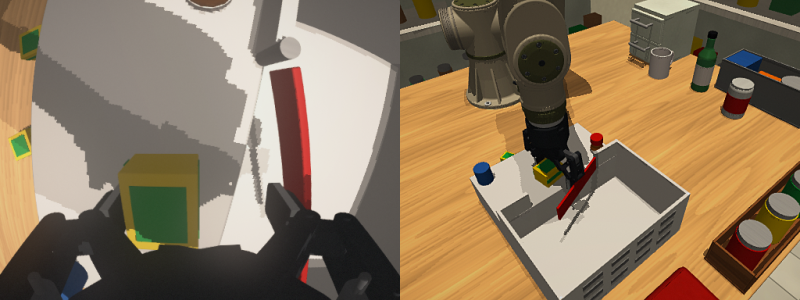

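The front finger is opening the flap and the carton follows behind at about x = -45 mm. Continuing.

{"api": "move_arm", "payload": {"commands": [[[0.15,0.025,0],[0,0,0],1],[[0.15,0.025,0],[0,0,0],1],[[0.15,0.025,0],[0,0,0],1],[[0.15,0.025,0],[0,0,0],1],[[0.15,0.025,0],[0,0,0],1]]}}

```text
clock: 5.15
tcp_pos: [0.5852, -0.0977, 0.1043]
orientation: [0.0, 0.628, 0.778, -0.0]
wrist_force: [-1.4, -0.9, 0.6]
finger_gap: 0.0854
```

Run:
```python
from workcell import env, eyes
import cv2,numpy as np
s=env.get_state();print(s["tcp_pos"],s["wrist_force"])
d=eyes.read_camera("wrist")["frame"];e=eyes.read_camera("scene")["frame"]
cv2.imwrite("pics/w6.png",cv2.resize(np.hstack([d,e])[:,:,::-1],(800,300),interpolation=3))
```

```text
[ 0.58520328 -0.09769335  0.1042902 ] [-1.44368354 -0.92131051  0.58321958]
```

View pics/w6.png

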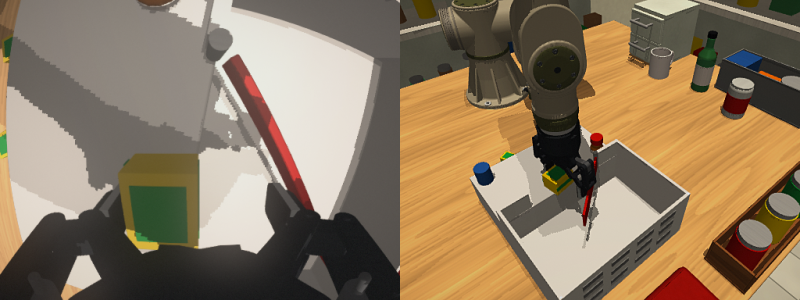

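The flap is at about 0.65 rad with the front finger on it, and the carton stays flush with its front at the edge. Continuing through the opening.

{"api": "move_arm", "payload": {"commands": [[[0.15,0.02,0],[0,0,0],1],[[0.15,0.02,0],[0,0,0],1],[[0.15,0.02,0],[0,0,0],1],[[0.15,0.02,0],[0,0,0],1],[[0.12,0.02,0],[0,0,0],1]]}}

```text
clock: 5.75
tcp_pos: [0.6143, -0.0937, 0.1044]
orientation: [0.0, 0.628, 0.778, 0.0]
wrist_force: [-1.3, -1.3, -0.5]
finger_gap: 0.0849
```

Run:
```python
from workcell import env, eyes
import cv2,numpy as np
s=env.get_state();print(s["tcp_pos"],s["wrist_force"])
d=eyes.read_camera("wrist")["frame"];e=eyes.read_camera("scene")["frame"]
cv2.imwrite("pics/w7.png",cv2.resize(np.hstack([d,e])[:,:,::-1],(800,300),interpolation=3))
```

```text
[ 0.61434163 -0.09369679  0.10438821] [-1.32825731 -1.25948695 -0.47314631]
```

View pics/w7.png

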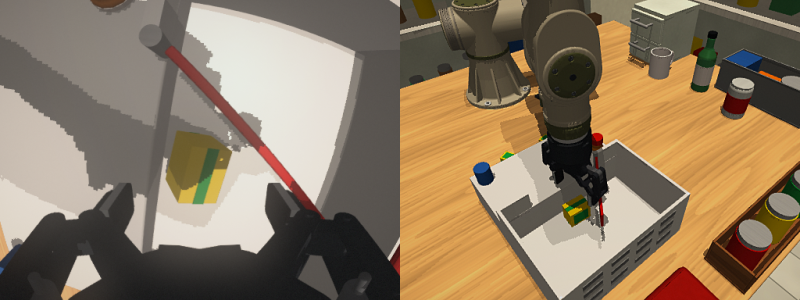

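The carton has tipped over the edge and is falling at (198,165), with the flap still held at about 0.9 rad. I'll hold while it lands.

{"api": "move_arm", "payload": {"commands": [[[0.05,0,0],[0,0,0],1],[[0,0,0],[0,0,0],1],[[0,0,0],[0,0,0],1],[[0,0,0],[0,0,0],1],[[0,0,0],[0,0,0],1]]}}

```text
clock: 6.35
tcp_pos: [0.6155, -0.0939, 0.1044]
orientation: [0.0, 0.628, 0.778, 0.0]
wrist_force: [-0.4, -1.5, -0.5]
finger_gap: 0.0856
```

Run:
```python
from workcell import env, eyes
import cv2,numpy as np
s=env.get_state();print(s["tcp_pos"],s["wrist_force"])
d=eyes.read_camera("wrist")["frame"];e=eyes.read_camera("scene")["frame"]
cv2.imwrite("pics/w8.png",cv2.resize(np.hstack([d,e])[:,:,::-1],(800,300),interpolation=3))
```

```text
[ 0.61548959 -0.09387232  0.10438414] [-0.43926041 -1.50195662 -0.49381683]
```

View pics/w8.png

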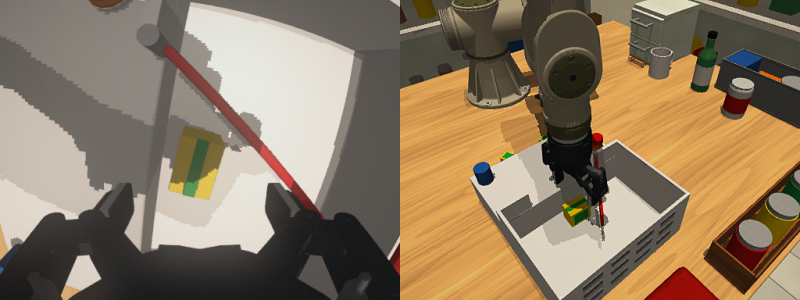

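The carton rests on its side on the well floor. I'll retreat gently so the flap follows the finger shut.

{"api": "move_arm", "payload": {"commands": [[[-0.2,-0.03,0],[0,0,0],1],[[-0.35,-0.05,0],[0,0,0],1],[[-0.4,-0.06,0],[0,0,0],1],[[-0.4,-0.06,0],[0,0,0],1],[[-0.4,-0.06,0],[0,0,0],1]]}}

```text
clock: 6.95
tcp_pos: [0.5442, -0.104, 0.1044]
orientation: [-0.0, 0.628, 0.778, 0.0]
wrist_force: [-0.8, -0.1, -0.1]
finger_gap: 0.0856
```

{"api": "move_arm", "payload": {"commands": [[[-0.4,-0.06,0],[0,0,0],1],[[-0.4,-0.06,0],[0,0,0],1],[[-0.4,-0.06,0],[0,0,0],1],[[-0.2,-0.03,0],[0,0,0],1],[[0,0,0.2],[0,0,0],1]]}}

```text
clock: 7.45
tcp_pos: [0.4876, -0.112, 0.1118]
orientation: [-0.001, 0.628, 0.778, -0.0]
wrist_force: [0.4, 0.3, 0.6]
finger_gap: 0.0852
```

{"api": "move_arm", "payload": {"commands": [[[0,0,0.6],[0,0,0],1],[[0,0,0.9],[0,0,0],1],[[0,0,0.9],[0,0,0],1],[[0,0,0.9],[0,0,0],1],[[0,0,0.6],[0,0,0],1]]}}

```text
clock: 7.95
tcp_pos: [0.4909, -0.1127, 0.272]
orientation: [0.002, 0.628, 0.778, 0.001]
wrist_force: [0.7, 0.1, -0.2]
finger_gap: 0.0852
```

Run:
```python
from workcell import env, eyes
import cv2,numpy as np
s=env.get_state();print(s["tcp_pos"],s["wrist_force"])
d=eyes.read_camera("wrist")["frame"];e=eyes.read_camera("scene")["frame"]
cv2.imwrite("pics/w9.png",cv2.resize(np.hstack([d,e])[:,:,::-1],(800,300),interpolation=3))
```

```text
[ 0.49094948 -0.11268305  0.27201982] [ 0.66520938  0.11845079 -0.2435601 ]
```

View pics/w9.png

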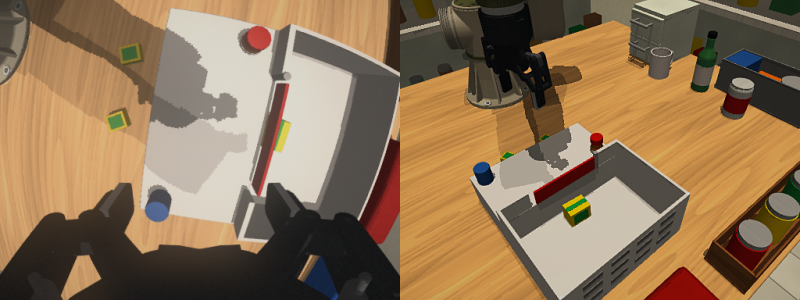

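The flap is shut, the carton is on the well floor and the hand is clear. One numeric check before I hand in.

Run:
```python
from h import *
from workcell import env
d=load();b=np.load("b.npy")
e=d["scene"]["frame"][:,:,::-1];o=cv2.imread("pics/scene0.png")
for n,(x0,y0,x1,y1) in dict(tin=(90,200,125,242),jar=(238,165,265,195),flap=(165,195,255,262)).items():
    print(n,np.abs(e[y0:y1,x0:x1].astype(int)-o[y0:y1,x0:x1]).mean())
h=cv2.cvtColor(np.ascontiguousarray(e),cv2.COLOR_BGR2HSV);m=cv2.inRange(h,(20,120,40),(85,255,255));m[:205]=0;m[:,:150]=0;m[300:]=0;m[:,300:]=0
n,l,st,c=cv2.connectedComponentsWithStats(m);i=1+st[1:,4].argmax();print(st[i],w2b(b,back(d["scene"],c[i],.032)))
i=cv2.resize(e[150:300,80:300],None,fx=3.6,fy=3.6,interpolation=2);cv2.imwrite("pics/fin.png",i)
print(env.get_state()["clock"])
```

```text
tin 9.119727891156463
jar 8.981893004115227
flap 25.903648424543945
[208 249  37  42 994] [ 0.0318384  -0.00091567  0.032     ]
8.15
```

View pics/fin.png

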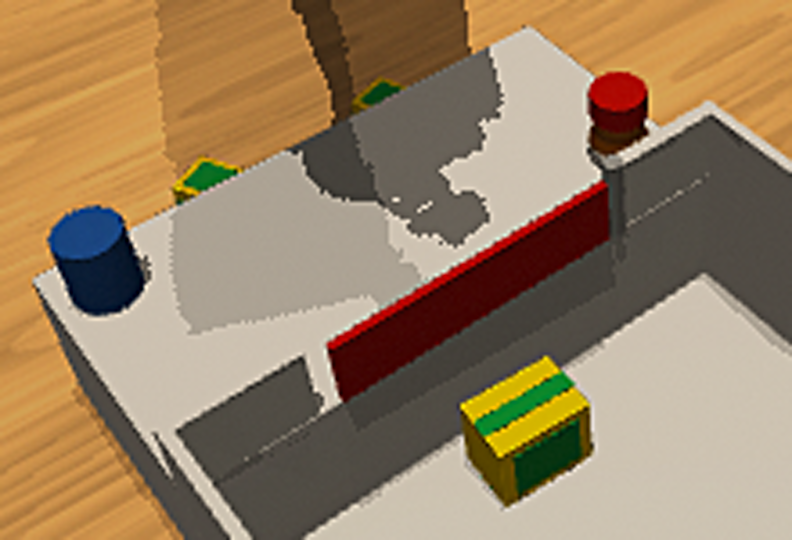

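The flap, jar and tin sit at the same pixels as at the start: flap edge (328,346), jar (618,88) and tin (88,228). The carton lies in the well at (525,430).

```bash
python3 -c "
from workcell import job
print(job.hand_in())"
```

```text
the job is handed in; nothing more can be done
None
```

The carton is in the bin and the flap is shut again. I handed the job in at about 8.2 s on the clock, and hand-in reports no verdict.

- **What I did:** I lowered the fully open jaws over the large carton. In one slow push the front finger swung the flap to about 0.9 rad (read by eye from the pictures), while the rear finger slid the carton along the ledge and over the edge. I then drew back so the flap closed on the finger, and lifted the hand clear.
- **Last checks:** In the final scene picture the flap, jar and tin are at the same pixels as at the start. The carton lies on the well floor at about x = 32 mm, y = -1 mm in the bin frame, and the hand is well away from everything.
- **Disagreement:** The raw picture difference against the start was not zero, at about 9 grey levels for the jar and tin and 26 in the flap area. I put this down to changed shadows and lighting, and to the carton having left the flap area, because the outlines match.
- **Not checked:** The carton–flap force could not be measured directly. The carton stayed behind the front finger, and I saw no contact with the flap.

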